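# Start the thumb nut on the display stand and clamp its tray

### The job

The display stand's upper tray lies loose on its post: fasten it with the wooden thumb nut that stands on the table. Set the nut on the post, wind it backward (counter-clockwise from above) until you feel it drop over the thread start, then run it forward (clockwise) until it is hand-tight against the tray, so that it still presses on the tray when you let go. Feel for the thread and never force the nut or press hard on it; leave the other goods as they are.

Things in the scene. Friction and masses are not known exactly. Their poses are not given: they have to be found in the camera images.
- nut: Loose wooden thumb nut, upright on its open end: fluted round body 50 mm across, 45 tall, with a flat fin on top to turn it by. 55 to 100 g. Origin: centre of the underside, z up. Inside: a bore of radius 18, 20 deep, then 13 to 40 deep; two lugs across from one another reaching in to 13 from the axis, 3 above the underside. Half a turn gives an equivalent position.
- nut_fin (a point): Centre of the top of the nut's fin, 67 mm above the nut's underside, on its axis. The fin is 44 mm long (along x), 9 thick (along y), 22 tall: grip it across the 9 mm. A grip of 15 N is enough to tighten it by hand. Fingers set loosely round the fin (about 13 mm apart) turn the nut and let it rise and fall by itself.
- stand: Two-tier wooden display stand, fixed: round foot 180 mm across, 14 thick, a turned column 66 high with the tray on it, and above that an upright metal stud for the nut (core radius 12, crests 17). Origin: centre of the foot's underside, on the stud's axis, z up. Heights of the nut's origin above this one: 88 riding on the thread's end, 79 to 82 dropped, 76 home on the tray.
- stud_end (a point): Stud axis at the thread's flat end ring, 91 mm above the stand's origin; a plain pilot of core radius, end tapered, rises 23 above it. Two starts half a turn apart, clockwise from above runs down, 14 mm a turn, 1.4 play. The ring has two entry gaps (39 degrees; a lug takes 17). Nothing marks where the starts lie; it differs each time and must be felt.
- stud_ring (a point): Same point, how it works: the lugs ride on the ring. Backward, within 2.3 rad, they fall 6 to 8 mm into the gaps. A stop shoulder behind each gap, 3 above the ring, blocks further backward turning, and blocks a riding nut from going forward. A nut set down on the shoulders (91) first falls to 88. From the drop it is about 3 rad forward to the tray. Over 40 N on the thread harms it.
- tray: Upper tray, a loose round wooden disc 154 mm across, 10 thick, rim 4 higher, hole radius 19.5 round the stud, already lying on the column's shoulder. Origin: centre of its underside, 66 mm above the stand's origin, z up; its face is at 76. 0.4 kg.
- yoyo: Bystander: a wooden yo-yo lying flat, 56 mm across, 36 high, on the stand's foot below the tray; leave it alone. Origin: centre of the underside.
- block_cube: Bystander: a lacquered 35 mm wooden cube on the stand's foot below the tray; leave it alone. Origin: centre of the underside.
- block_brick: Bystander: a pale wooden brick, 35 x 70 x 18 mm, lying on the table; leave it alone. Origin: centre of the underside.

How it is judged:
At the end, for the whole second after the job is handed in: Nut upright on the post (axis within 4 mm, tilt under 0.08 rad) and at rest, screwed home: underside within 1.5 mm of the tray face (origin 74 to 77.5 mm above the stand's) and pressing on the tray with more than 2 N; tray level on its shoulder (z of nut in the frame of stand between 0.074 and 0.0775 m and horizontal distance between nut and stand below 0.004 m and angle between nut's own z axis and vertical below 0.08 rad and contact force between nut and tray above 2 N and z of tray in the frame of stand below 0.068 m and angle between tray's own z axis and vertical below 0.05 rad and linear speed of nut below 0.02 m/s); the robot touches nothing.
It fails at once if the nut is pressed or turned against the stand's thread with more than 40 N (contact force between nut and stand above 40 N).
It fails at once if a bystander is pushed more than 30 mm or knocked over (distance of any of yoyo, block_cube, block_brick from where it was at the start of the episode above 0.03 m or angle between any of yoyo, block_cube, block_brick's own z axis and vertical above 0.6 rad).
It also fails if it takes over 72 s, if anything falls off the work surface, if the arm or the gripper's body presses on something with over 40 N, if the wrist force passes 120 N, or if a joint passes its speed limit or range.

### The arm

A 6-joint arm with a two-finger parallel gripper is mounted at the origin on the work surface; the furniture and walls round the work are solid. World frame = base frame: x ahead of the robot, y to its left, z up, the work surface at z = 0. Lengths are in m, angles in rad, forces in N, time in s.
With the tool pointing down it reaches from about 0.225 to 0.875 m from the base axis. Payload 3.4 kg.
Tool frame: the origin (TCP) lies between the finger pads; the fingertips stand robot.tip_reach ahead of it and the grasp point (between the pads) lies 3 mm ahead of it (robot.tip_reach is the distance from the TCP to the fingertips, in m); z points along the fingers, y is the line along which they close (so a half turn about z gives the same grasp; the last joint's range is limited). The gripper opens to 85 mm and grips with 20 to 120 N. Pads are 22 mm wide; open, the fingers measure 114 mm over their backs; the gripper's body (76 mm by 85 mm) begins 54 mm behind the grasp point. The pads swing forward as they close: fully open they stand 13 mm farther back than shut.
Start: joints at [-1.365, 0.276, 1.505, -0, 1.361, -0.121], TCP at [0.185, -0.545, 0.253] pointing down, gripper open.
Joint ranges: [-2.89, 2.89], [-0.75, 2.08], [0.22, 2.7], [-1.18, 4.32], [0.11, 2.71], [-2.7, 2.7]. Speed limits (rad/s): [2.57, 2.57, 3.14, 3.14, 3.14, 3.14].

### API

Orientations are given as a 3x3 rotation matrix whose columns are the frame's x, y, z axes.
In Python, from station import robot, optics, spot_in gives the robot as it stands.
- The arm moves only by the tool play_rows, never from a script. Its argument "rows" is a list of rows, each a list of 2 entries, a list of its own where there are three numbers: the shift along the tool's x, y, z in units of 25 mm (1.0 is 25 mm), then the turn, a rotation vector about the tool's x, y, z in degrees. A call has 1 to 10 rows; each row is the pose to reach, as a shift and turn from the pose commanded when the call began, along the tool's axes at that moment; what a row does not reach only later rows make up. A row lasts 1/12 s, in which the tool goes at most 41.7 mm and 7.16 degrees, less where a joint would pass 70% of its speed; a pose out of reach is approached as far as the arm can. A call with a gripper value outside its range is refused whole. "grip" is the finger opening in mm, from 0 to 85.4, set as the call begins (left out, the last holds). The fingers move at their own pace and stop on an object; "newtons" is the grip in N (left out, the last holds). Time passes only in rows, so rows that repeat a pose let the fingers close. It gives the time, the measured TCP pose, the force, the opening and the grip force at its end, in the units of the state.
- robot.get_obs(): the state, without advancing time (a new reading comes with each control period).
- optics.snapshot(name): name is "scene" or "top" or "wrist"; returns a dict with "img" (480x640x3 uint8, red, green, blue), "range_z" (480x640 float32, m along the optical axis (not along the pixel's ray), 0 where there is no reading), "K" (3x3 intrinsics, pixels), "pose" (4x4, takes a point from camera to world coordinates). Camera axes: x right, y down, z forward; pixel columns grow to the right and rows downward; lengths in m; the calibration is good to about 2 mm. A picture is of the moment at which its call begins.
- robot.close_job(): hands the job in; it is judged then, once.
Trained networks look in a picture, given as the dict that the camera call returned (one of the last four; its "shot" number tells which), for a name from the list of things; names that differ only in an ending like _2 or _b are one class to them, and where a whole thing is asked for, a point or a joint stands for the part that bears it (a point fixed in the world has none). Each returns a list of dicts, best first, with "conf" (0 to 1); they miss things now and then, are a little off and sometimes report something else, mostly with a low value. They report only what shows in the picture. A call takes as long as a camera call.
- spot_in(target, picture): "rect" ([left, top, right, bottom] in pixels, round what is visible of it).
The state is a dict: "time_s": time; "joint_pos": joint angles; "joint_velocities": joint speeds; "joint_efforts": joint torques, N m; "tcp_pos": TCP position; "orientation": TCP orientation; "wrist_force": force on the tool from outside, world axes, zero at the start; "moment": the same for the moment, N m; "grip_width": finger opening in m; "grip_force": force on a finger pad.
Only numpy, scipy, OpenCV 4.12 (cv2) and the standard library are available. Lean on these libraries where they do the work, as an engineer would, in place of code of your own. Each camera call takes 0.05 s, during which the arm holds its last target. There are 200 camera calls.

## Working session

There is one attempt and no reset: what is moved stays moved. The work goes in short steps, Python scripts to look and compute and a tool call to move; the robot and the scene stay as the last step left them, time stands still between calls to the robot, and variables do not carry over. Pictures are saved under pics/ and viewed, at most 10 in all, crops included, and the job is handed in when it is done.

Besides the shell and the picture viewer there is one more tool, called as name(argument=value, ...) on one line, values as JSON. play_rows: Moves the arm, as the interface text tells. Its arguments: {"type":"object","properties":{"rows":{"type":"array","items":{"type":"array"}},"grip":{"type":"number"},"newtons":{"type":"number"}},"required":["rows"]}

```bash
ls; mkdir -p pics
cat > h.py <<'E'
import numpy as np, cv2
from station import robot, optics, spot_in
def cloud(s):
    K=s["K"];z=s["range_z"];v,u=np.mgrid[:480,:640]
    P=np.stack([(u-K[0,2])/K[0,0]*z,(v-K[1,2])/K[1,1]*z,z],-1)
    W=P@s["pose"][:3,:3].T+s["pose"][:3,3]
    W[z<=0]=np.nan
    return W
E
python3 - <<'E'
from h import *
o=robot.get_obs();print(o["tcp_pos"],o["orientation"],robot.tip_reach,o["wrist_force"])
for n in ["scene","top"]:
    s=optics.snapshot(n);cv2.imwrite(f"pics/{n}1.png",s["img"][...,::-1])
    W=cloud(s)
    for t in ["nut","nut_fin","stand","stud_end","tray","yoyo","block_cube","block_brick"]:
        for d in spot_in(t,s)[:2]:
            l,a,r,b=[int(x) for x in d["rect"]];w=W[a:b+1,l:r+1].reshape(-1,3)
            print(n,t,round(d["conf"],2),[l,a,r,b],np.nanmedian(w,0).round(3),np.nanmax(w[:,2]).round(3))
E
```

```text
pics
[ 0.18446877 -0.54408589  0.25244533] [[ 9.47077922e-01  3.21003555e-01 -3.57889741e-04]
 [ 3.21003664e-01 -9.47076231e-01  1.80540206e-03]
 [ 2.40591614e-04 -1.82474035e-03 -9.99998306e-01]] 0.022 [-0.01562693 -0.40440503  0.56537515]
scene nut 0.65 [367, 186, 395, 225] [ 0.468 -0.178  0.039] 0.07
scene nut_fin 0.89 [368, 187, 398, 231] [ 0.464 -0.177  0.032] 0.07
scene stand 0.8 [255, 274, 380, 381] [0.45  0.082 0.068] 0.117
scene stud_end 0.76 [258, 276, 378, 377] [0.449 0.082 0.074] 0.117
scene stud_end 0.22 [257, 313, 282, 341] [0.511 0.106 0.036] 0.083
scene tray 0.64 [261, 250, 374, 349] [0.465 0.053 0.076] 0.117
scene yoyo 0.55 [357, 294, 376, 333] [0.398 0.033 0.074] 0.083
scene yoyo 0.31 [257, 312, 282, 342] [0.511 0.106 0.036] 0.083
scene block_cube 0.54 [258, 312, 278, 341] [0.515 0.106 0.035] 0.083
scene block_brick 0.97 [303, 192, 341, 231] [ 0.561 -0.151  0.008] 0.034
top nut_fin 0.91 [378, 248, 407, 275] [ 0.467 -0.185  0.043] 0.071
top stand 0.89 [238, 231, 320, 301] [0.442 0.038 0.075] 0.118
top stud_end 0.97 [234, 230, 320, 300] [0.444 0.041 0.075] 0.118
top tray 0.84 [233, 210, 314, 294] [0.467 0.05  0.076] 0.118
top yoyo 0.66 [279, 284, 301, 297] [0.397 0.015 0.049] 0.083
top yoyo 0.49 [233, 228, 319, 302] [0.444 0.043 0.075] 0.118
top block_brick 0.6 [355, 209, 390, 229] [ 0.56  -0.146  0.017] 0.022
```

Run:
```python
from h import *
for n in ["scene","top"]:
    s=optics.snapshot(n);W=cloud(s).reshape(-1,3)
    W=W[~np.isnan(W[:,0])]
    def near(c,r,z0,z1):
        return W[(np.hypot(W[:,0]-c[0],W[:,1]-c[1])<r)&(W[:,2]>z0)&(W[:,2]<z1)]
    f=near((.467,-.182),.05,.05,.09)
    m,_,ang=cv2.minAreaRect(f[:,:2].astype(np.float32)*1000)
    print(n,"fin",len(f),m,_,ang,np.percentile(f[:,2],[50,90]))
    f2=near((.467,-.182),.05,.062,.09);print("fin top",len(f2),f2.mean(0),cv2.minAreaRect(f2[:,:2].astype(np.float32)*1000))
    for z0,z1 in [(.082,.13),(.097,.13),(.11,.13)]:
        p=near((.45,.045),.06,z0,z1);print("stud",len(p),p.mean(0),cv2.minEnclosingCircle(p[:,:2].astype(np.float32)*1000))
    p=near((.45,.045),.1,.07,.086);print("tray",len(p),cv2.minEnclosingCircle(p[:,:2].astype(np.float32)*1000))
a=cv2.imread("pics/scene1.png")[160:400,220:440];b=cv2.imread("pics/top1.png")[190:320,210:430]
cv2.imwrite("pics/c.png",np.vstack([cv2.resize(a,(528,380)),cv2.resize(b,(528,220))]))
```

```text
scene fin 264 (468.99200439453125, -188.49343872070312) (43.983123779296875, 11.92698860168457) 41.486351013183594 [0.06267523 0.06775132]
fin top 140 [ 0.46813496 -0.18739083  0.06597613] ((469.016357421875, -188.52099609375), (43.983123779296875, 11.853421211242676), 41.486351013183594)
stud 564 [0.46560305 0.05380841 0.09957304] ((439.25653076171875, 38.07923126220703), 48.52912902832031)
stud 282 [0.46682571 0.05243632 0.10935355] ((468.3660888671875, 49.60334777832031), 12.217453002929688)
stud 163 [0.46813823 0.05028102 0.11307593] ((468.41607666015625, 49.98612594604492), 11.512652397155762)
tray 7837 ((468.8153076171875, 48.604793548583984), 77.94367980957031)
top fin 135 (467.69256591796875, -187.4669189453125) (43.18310546875, 10.010204315185547) 43.82329559326172 [0.06563147 0.06832257]
fin top 103 [ 0.4674295  -0.18743323  0.06625989] ((467.9491882324219, -187.51300048828125), (42.876590728759766, 9.588313102722168), 43.82329559326172)
stud 269 [0.46358488 0.04717982 0.10065941] ((437.5798034667969, 40.67448806762695), 48.45267105102539)
stud 134 [0.46660428 0.04866177 0.11160692] ((467.7520751953125, 49.64122009277344), 11.841391563415527)
stud 96 [0.46757726 0.04900566 0.11350705] ((467.9739685058594, 49.50233840942383), 11.025876998901367)
tray 4583 ((468.0570373535156, 49.56748580932617), 76.9684829711914)
```

View pics/c.png

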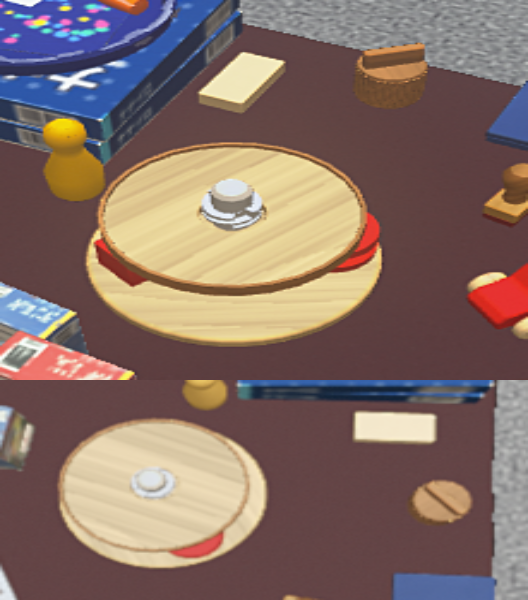

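play_rows(rows=[[[1.5,-1,0],[0,0,-3]],[[3,-2,0],[0,0,-6]],[[4.6,-3,0],[0,0,-9]],[[6.2,-4,0],[0,0,-12]],[[7.8,-5,0],[0,0,-15]],[[9.4,-6,0.5],[0,0,-18]],[[11,-7,1],[0,0,-21]],[[12.5,-8,1.5],[0,0,-24]],[[14,-9,2],[0,0,-24.6]],[[15.32,-9.86,2.1],[0,0,-24.6]]], grip=30)

```text
time_s: 1.83
tcp_pos: [0.4417, -0.2209, 0.2078]
orientation: [[0.727, 0.686, -0.0], [0.686, -0.727, -0.0], [-0.0, -0.0, -1.0]]
wrist_force: [0.1, -0.2, -0.0]
grip_width: 0.0297
grip_force: 0.0
```

```bash
cat >> h.py <<'E'
def st():
    o=robot.get_obs();R=o["orientation"]
    print("t",round(o["time_s"],2),"tcp",o["tcp_pos"].round(4) if hasattr(o["tcp_pos"],'round') else o["tcp_pos"],"xang",np.degrees(np.arctan2(R[1][0],R[0][0])).round(1),"zax",np.round(np.array(R)[:,2],3),"q",np.round(o["joint_pos"],2),"F",np.round(o["wrist_force"],1),"M",np.round(o["moment"],2),"w",round(o["grip_width"]*1000,1),"gf",round(float(np.max(o["grip_force"])),1),"tip",robot.tip_reach)
    return o
def rel(c,r,z0,z1,s):
    W=cloud(s).reshape(-1,3);W=W[~np.isnan(W[:,0])]
    return W[(np.hypot(W[:,0]-c[0],W[:,1]-c[1])<r)&(W[:,2]>z0)&(W[:,2]<z1)]
E
python3 - <<'E'
from h import *
st()
s=optics.snapshot("wrist");cv2.imwrite("pics/w1.png",s["img"][...,::-1])
f=rel((.468,-.1875),.045,.06,.08,s);print(len(f),f.mean(0),cv2.minAreaRect(f[:,:2].astype(np.float32)*1000),np.percentile(f[:,2],[5,50,95]))
E
```

```text
t 1.83 tcp [ 0.4417 -0.2209  0.2078] xang 43.3 zax [-0. -0. -1.] q [-0.6   0.19  1.75 -0.    1.21  0.21] F [ 0.1 -0.2 -0. ] M [-0.03 -0.02 -0.  ] w 29.7 gf 0.0 tip 0.022
974 [ 0.47080157 -0.18894581  0.06625367] ((470.1262512207031, -189.7169189453125), (43.59130859375, 8.85251235961914), 42.83116912841797) [0.06432154 0.06639927 0.06774806]
```

play_rows(rows=[[[0,0,0],[0,0,0]],[[0,0,0],[0,0,0]]])

```text
time_s: 2.05
tcp_pos: [0.4414, -0.2223, 0.2084]
orientation: [[0.726, 0.688, -0.001], [0.688, -0.726, -0.001], [-0.001, 0.0, -1.0]]
wrist_force: [-0.6, -0.0, 0.5]
grip_width: 0.03
grip_force: 0.0
```

```bash
cat > m.py <<'E'
from h import *
st()
s=optics.snapshot("wrist");cv2.imwrite("pics/w2.png",s["img"][...,::-1])
f=rel((.468,-.1875),.045,.06,.08,s);print(len(f),f.mean(0),cv2.minAreaRect(f[:,:2].astype(np.float32)*1000),np.percentile(f[:,2],[5,50,95]))
E
python3 m.py
```

```text
t 2.05 tcp [ 0.4414 -0.2223  0.2084] xang 43.5 zax [-0.001 -0.001 -1.   ] q [-0.61  0.19  1.74 -0.    1.21  0.21] F [-0.6 -0.   0.5] M [-0.01  0.02 -0.04] w 30.0 gf 0.0 tip 0.022
958 [ 0.47069265 -0.18913073  0.06626636] ((470.2743835449219, -189.61863708496094), (44.009822845458984, 8.741568565368652), 42.647605895996094) [0.06438162 0.06639508 0.06773265]
```

play_rows(rows=[[[0.87,-0.1,1],[0,0,0.5]],[[1.735,-0.2,2],[0,0,0.8]],[[1.735,-0.2,3],[0,0,0.8]],[[1.735,-0.2,3.7],[0,0,0.8]],[[1.735,-0.2,4.2],[0,0,0.8]],[[1.735,-0.2,4.2],[0,0,0.8]],[[1.735,-0.2,4.2],[0,0,0.8]]])

```text
time_s: 2.68
tcp_pos: [0.4686, -0.1908, 0.1034]
orientation: [[0.739, 0.674, -0.001], [0.674, -0.739, -0.0], [-0.001, -0.0, -1.0]]
wrist_force: [0.2, 0.0, 0.5]
grip_width: 0.0298
grip_force: 0.0
```

```bash
python3 m.py
```

```text
t 2.68 tcp [ 0.4686 -0.1908  0.1034] xang 42.4 zax [-0.001 -0.    -1.   ] q [-0.52  0.31  1.87 -0.    0.96  0.31] F [0.2 0.  0.5] M [ 0.01  0.02 -0.05] w 29.8 gf 0.0 tip 0.022
2095 [ 0.47188126 -0.18819518  0.06607277] ((470.4014587402344, -189.4105987548828), (44.35343933105469, 8.869549751281738), 42.68895721435547) [0.06403633 0.06629307 0.06755402]
```

View pics/w2.png

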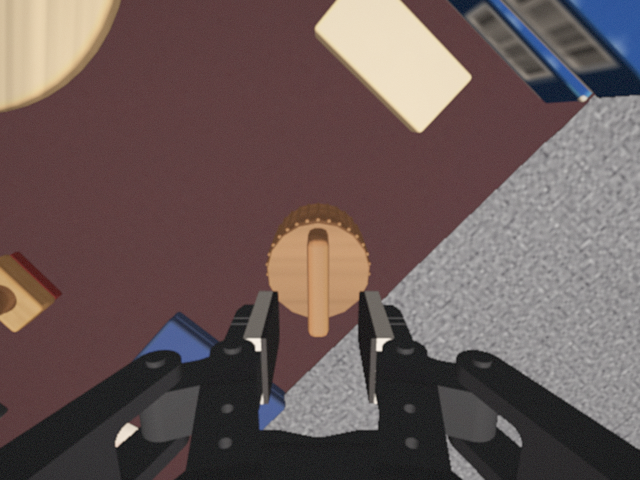

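play_rows(rows=[[[0.08,0,0.5],[0,0,0]],[[0.08,0,0.9],[0,0,0]],[[0.08,0,1.15],[0,0,0]],[[0.08,0,1.25],[0,0,0]],[[0.08,0,1.25],[0,0,0]]])

```text
time_s: 3.15
tcp_pos: [0.4704, -0.1881, 0.0718]
orientation: [[0.737, 0.676, -0.001], [0.676, -0.737, 0.0], [-0.0, -0.001, -1.0]]
wrist_force: [-0.0, -0.3, -0.2]
grip_width: 0.0299
grip_force: 0.0
```

play_rows(rows=[[[0,0,0],[0,0,0]],[[0,0,0],[0,0,0]],[[0,0,0],[0,0,0]],[[0,0,0],[0,0,0]],[[0,0,0],[0,0,0]]], grip=0, newtons=25)

```text
time_s: 3.57
tcp_pos: [0.4712, -0.1882, 0.0726]
orientation: [[0.737, 0.676, 0.001], [0.676, -0.737, -0.001], [0.0, 0.001, -1.0]]
wrist_force: [-1.0, 0.6, 1.8]
grip_width: 0.0089
grip_force: 27.6
```

```bash
python3 -c "
from h import *
st()"
```

```text
t 3.57 tcp [ 0.4712 -0.1882  0.0726] xang 42.5 zax [ 0.001 -0.001 -1.   ] q [-0.52  0.35  1.91 -0.    0.88  0.31] F [-1.   0.6  1.8] M [0.03 0.03 0.02] w 8.9 gf 27.6 tip 0.022
```

play_rows(rows=[[[0,0,-1],[0,0,0]],[[0,0,-2.5],[0,0,0]],[[0,0,-4],[0,0,-5]],[[0,0,-5.4],[0,0,-11]],[[1,-1.1,-6],[0,0,-17]],[[2.1,-2.3,-6],[0,0,-23]],[[3.2,-3.5,-6],[0,0,-30]],[[4.3,-4.8,-6],[0,0,-37]],[[5.4,-6,-6],[0,0,-43]],[[6.2,-6.9,-6],[0,0,-48]]])

```text
time_s: 4.4
tcp_pos: [0.4673, 0.0469, 0.2221]
orientation: [[-0.015, 1.0, -0.0], [1.0, 0.015, 0.001], [0.001, -0.0, -1.0]]
wrist_force: [0.6, 0.1, -0.0]
grip_width: 0.0083
grip_force: 27.1
```

```bash
python3 -c "
from h import *
st()"
```

```text
t 4.4 tcp [0.4673 0.0469 0.2221] xang 90.9 zax [-0.     0.001 -1.   ] q [-0.05  0.14  1.77  0.    1.24 -0.06] F [ 0.6  0.1 -0. ] M [-0.01  0.    0.06] w 8.3 gf 27.1 tip 0.022
```

play_rows(rows=[[[0,0,0],[0,0,-7]],[[0,0,0],[0,0,-14]],[[0,0,0],[0,0,-19]],[[0,0,0],[0,0,-19]],[[0,0,0],[0,0,-19]]])

```text
time_s: 4.82
tcp_pos: [0.4681, 0.044, 0.222]
orientation: [[-0.332, 0.943, -0.0], [0.943, 0.332, -0.0], [0.0, -0.0, -1.0]]
wrist_force: [-0.6, -0.4, -1.6]
grip_width: 0.0087
grip_force: 27.1
```

Run:
```python
from h import *
st()
ims=[]
for n in ["scene","top","wrist"]:
    s=optics.snapshot(n);ims.append(s["img"][...,::-1])
    p=rel((.468,.0495),.035,.155,.19,s);print(n,"nutbody",len(p))
    if len(p)>20:
        from scipy.optimize import least_squares
        r=least_squares(lambda a:np.hypot(p[:,0]-a[0],p[:,1]-a[1])-.025,[.468,.05],loss="soft_l1",f_scale=.001).x;print(" axis r25",r.round(4),cv2.minEnclosingCircle(p[:,:2].astype(np.float32)*1000), p[:,2].min())
    p=rel((.468,.0495),.017,.095,.125,s);print(" stud",len(p))
    if len(p)>10: print(cv2.minEnclosingCircle(p[:,:2].astype(np.float32)*1000),p.mean(0))
cv2.imwrite("pics/c3.png",np.hstack([cv2.resize(ims[0][160:400,220:440],(440,480)),cv2.resize(ims[2],(360,480)) ]))
```

```text
t 4.82 tcp [0.4681 0.044  0.222 ] xang 109.4 zax [-0. -0. -1.] q [-0.05  0.14  1.77 -0.    1.24 -0.39] F [-0.6 -0.4 -1.6] M [ 0.02 -0.04  0.03] w 8.7 gf 27.1 tip 0.022
scene nutbody 708
 axis r25 [0.468  0.0413] ((466.864501953125, 43.93993377685547), 25.00324249267578) 0.15503039647388073
 stud 306
((466.85284423828125, 50.123329162597656), 13.975940704345703) [0.46644277 0.05258428 0.10838116]
top nutbody 59
 axis r25 [0.4669 0.0445] ((464.76202392578125, 27.494915008544922), 18.41720199584961) 0.15523664648543423
 stud 0
wrist nutbody 2387
 axis r25 [0.4693 0.0411] ((468.84259033203125, 42.62871170043945), 24.80756187438965) 0.15500623960906693
 stud 337
((467.661865234375, 53.87876892089844), 13.344419479370117) [0.4682012  0.05755794 0.10590313]
```

View pics/c3.png

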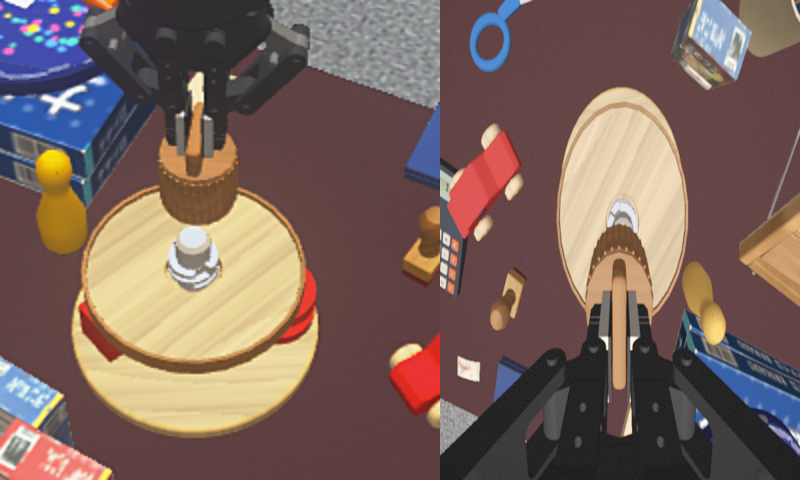

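```bash
cat > fit.py <<'E'
from h import *
from scipy.optimize import least_squares
def fit(p,r,free):
    f=lambda a:np.hypot(p[:,0]-a[0],p[:,1]-a[1])-(a[2] if free else r)
    return least_squares(f,[p[:,0].mean(),p[:,1].mean(),r],loss="soft_l1",f_scale=.0007)
def go(nz,c,names=("scene","wrist")):
    for n in names:
        s=optics.snapshot(n)
        p=rel(c,.03,nz+.006,nz+.038,s)
        m=np.zeros(1)
        for fr in (0,1):
            q=fit(p,.0247,fr);print(n,"nut",len(p),(q.x*1000).round(1))
        print("  mec",cv2.minEnclosingCircle(p[:,:2].astype(np.float32)*1000))
        p=rel((.468,.0495),.0165,.1,.112,s)
        if len(p)>30:
            for fr in (0,1): print("  pilot",len(p),(fit(p,.012,fr).x*1000).round(1))
        p=rel((.468,.0495),.0165,.1125,.125,s)
        if len(p)>30: print("  pilot top",cv2.minEnclosingCircle(p[:,:2].astype(np.float32)*1000))
E
python3 -c "
from fit import *
go(.15,(.468,.043))"
```

```text
scene nut 629 [468.   41.3  24.7]
scene nut 629 [467.8  41.7  24.4]
  mec ((466.6679992675781, 44.094505310058594), 24.685272216796875)
  pilot 139 [470.   47.6  12. ]
  pilot 139 [469.   49.   10.6]
  pilot top ((468.43255615234375, 49.63285827636719), 10.48262882232666)
wrist nut 1979 [453.7  84.4  24.7]
wrist nut 1979 [469.3  41.4  24.7]
  mec ((468.19427490234375, 44.57374954223633), 24.711219787597656)
  pilot 266 [470.8  47.3  12. ]
  pilot 266 [470.9  47.1  12.3]
```

play_rows(rows=[[[0.25,0.13,0],[0,0,0]],[[0.25,0.13,0.5],[0,0,0]],[[0.25,0.13,1],[0,0,0]],[[0.25,0.13,1.2],[0,0,0]],[[0.25,0.13,1.2],[0,0,0]],[[0.25,0.13,1.2],[0,0,0]]])

```text
time_s: 5.57
tcp_pos: [0.4694, 0.0511, 0.1921]
orientation: [[-0.334, 0.943, -0.0], [0.943, 0.334, 0.0], [0.0, -0.0, -1.0]]
wrist_force: [0.8, 0.6, -0.4]
grip_width: 0.0081
grip_force: 27.1
```

```bash
python3 -c "
from fit import *
st()
go(.119,(.469,.05))
s=optics.snapshot('scene');a=s['img'][230:350,260:380,::-1]
b=optics.snapshot('top')['img'][200:320,220:340,::-1]
cv2.imwrite('pics/c4.png',np.hstack([cv2.resize(a,(400,400),interpolation=2),cv2.resize(b,(400,400))]))
"
```

```text
t 5.57 tcp [0.4694 0.0511 0.1921] xang 109.5 zax [-0.  0. -1.] q [-0.04  0.17  1.81  0.    1.16 -0.38] F [ 0.8  0.6 -0.4] M [-0.03  0.05 -0.04] w 8.1 gf 27.1 tip 0.022
scene nut 565 [469.   48.6  24.7]
scene nut 565 [468.9  48.8  24.5]
  mec ((467.4283752441406, 52.70249557495117), 24.430456161499023)
wrist nut 1894 [455.4  91.7  24.7]
wrist nut 1894 [470.8  48.7  24.7]
  mec ((469.61328125, 52.18965148925781), 24.601530075073242)
```

View pics/c4.png

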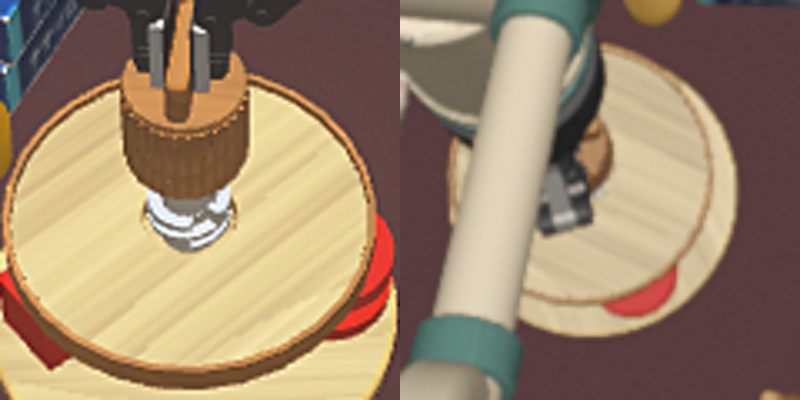

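play_rows(rows=[[[0.037,-0.02,0.1],[0,0,0]],[[0.037,-0.02,0.25],[0,0,0]],[[0.037,-0.02,0.4],[0,0,0]],[[0.037,-0.02,0.55],[0,0,0]],[[0.037,-0.02,0.55],[0,0,0]]])

```text
time_s: 6.18
tcp_pos: [0.4682, 0.0513, 0.1775]
orientation: [[-0.334, 0.942, -0.001], [0.942, 0.334, -0.001], [-0.0, -0.001, -1.0]]
wrist_force: [0.1, -0.0, -1.4]
grip_width: 0.0081
grip_force: 27.1
```

```bash
python3 -c "
from fit import *
st()"
```

```text
t 6.18 tcp [0.4682 0.0513 0.1775] xang 109.5 zax [-0.001 -0.001 -1.   ] q [-0.04  0.18  1.84 -0.    1.13 -0.38] F [ 0.1 -0.  -1.4] M [-0.16 -0.05 -0.03] w 8.1 gf 27.1 tip 0.022
```

play_rows(rows=[[[0,0,0.12],[0,0,0]],[[0,0,0.24],[0,0,0]],[[0,0,0.24],[0,0,0]]])

```text
time_s: 6.43
tcp_pos: [0.4687, 0.0513, 0.1719]
orientation: [[-0.334, 0.942, 0.0], [0.942, 0.334, -0.001], [-0.001, -0.0, -1.0]]
wrist_force: [0.8, -2.5, -2.1]
grip_width: 0.0083
grip_force: 27.0
```

```bash
python3 -c "
from fit import *
st()"
```

```text
t 6.43 tcp [0.4687 0.0513 0.1719] xang 109.5 zax [ 0.    -0.001 -1.   ] q [-0.04  0.19  1.85 -0.    1.11 -0.38] F [ 0.8 -2.5 -2.1] M [-0.27 -0.16 -0.03] w 8.3 gf 27.0 tip 0.022
```

play_rows(rows=[[[-0.03,-0.01,0],[0,0,0]],[[-0.03,-0.01,0.1],[0,0,0]],[[-0.03,-0.01,0.2],[0,0,0]],[[-0.03,-0.01,0.2],[0,0,0]]])

```text
time_s: 6.77
tcp_pos: [0.4682, 0.0508, 0.1669]
orientation: [[-0.334, 0.942, -0.001], [0.943, 0.334, 0.0], [0.0, -0.001, -1.0]]
wrist_force: [-0.2, 0.1, -1.0]
grip_width: 0.0086
grip_force: 27.1
```

```bash
python3 -c "
from fit import *
st()"
```

```text
t 6.77 tcp [0.4682 0.0508 0.1669] xang 109.5 zax [-0.001  0.    -1.   ] q [-0.04  0.19  1.85 -0.    1.1  -0.38] F [-0.2  0.1 -1. ] M [-0.09 -0.01  0.05] w 8.6 gf 27.1 tip 0.022
```

play_rows(rows=[[[0,0,0.06],[0,0,0]],[[0,0,0.12],[0,0,0]],[[0,0,0.16],[0,0,0]],[[0,0,0.16],[0,0,0]]])

```text
time_s: 7.1
tcp_pos: [0.4687, 0.0507, 0.1633]
orientation: [[-0.334, 0.942, 0.0], [0.942, 0.334, -0.0], [-0.0, 0.0, -1.0]]
wrist_force: [0.2, 0.2, -1.2]
grip_width: 0.0081
grip_force: 27.1
```

```bash
python3 -c "
from fit import *
st()"
```

```text
t 7.1 tcp [0.4687 0.0507 0.1633] xang 109.5 zax [ 0. -0. -1.] q [-0.04  0.19  1.86 -0.    1.09 -0.38] F [ 0.2  0.2 -1.2] M [-0.04 -0.12  0.01] w 8.1 gf 27.1 tip 0.022
```

play_rows(rows=[[[0,0,0],[0,0,0]],[[0,0,0],[0,0,0]],[[0,0,0],[0,0,0]]], grip=13)

```text
time_s: 7.35
tcp_pos: [0.4686, 0.0508, 0.1635]
orientation: [[-0.334, 0.943, 0.0], [0.943, 0.334, 0.0], [0.0, 0.0, -1.0]]
wrist_force: [0.6, -0.4, -0.0]
grip_width: 0.0129
grip_force: 0.0
```

```bash
cat > nh.py <<'E'
from h import *
def nh():
    o=st()
    out=[]
    for n in ("wrist","scene"):
        s=optics.snapshot(n);W=cloud(s)
        img=s["img"].astype(int)
        brown=(img[...,0]>img[...,2]+35)&(img[...,0]>90)
        d=np.hypot(W[...,0]-.4685,W[...,1]-.0497)
        m=brown&(d<.023)&(W[...,2]>.10)
        # normals: keep near-horizontal patches
        gy=np.abs(np.gradient(W[...,2],axis=0));gx=np.abs(np.gradient(W[...,2],axis=1))
        z=W[...,2][m&(gy<.0006)&(gx<.0006)]
        h,e=np.histogram(z,bins=np.arange(.1,.16,.001));k=h.argmax()
        zz=z[(z>e[k]-.0015)&(z<e[k]+.0025)]
        out.append((n,len(zz),(np.median(zz)*1000).round(1), "orig",(np.median(zz)*1000-45).round(1)))
    print(out);return o
if __name__=="__main__": nh()
E
python3 nh.py
```

```text
t 7.35 tcp [0.4686 0.0508 0.1635] xang 109.5 zax [ 0.  0. -1.] q [-0.04  0.19  1.86  0.    1.09 -0.38] F [ 0.6 -0.4 -0. ] M [-0.02  0.    0.01] w 12.9 gf 0.0 tip 0.022
[('wrist', 2108, np.float64(132.9), 'orig', np.float64(87.9)), ('scene', 75, np.float64(133.2), 'orig', np.float64(88.2))]
```

play_rows(rows=[[[-0.09,0,0.06],[0,0,0]],[[-0.09,0,0.12],[0,0,0]],[[-0.09,0,0.12],[0,0,-5]],[[-0.09,0,0.12],[0,0,-10]],[[-0.09,0,0.12],[0,0,-15]],[[-0.09,0,0.12],[0,0,-15]],[[-0.09,0,0.12],[0,0,-15]]])

```text
time_s: 8.03
tcp_pos: [0.4693, 0.0486, 0.1602]
orientation: [[-0.565, 0.825, -0.0], [0.825, 0.565, -0.0], [0.0, -0.0, -1.0]]
wrist_force: [0.1, 0.3, -0.4]
grip_width: 0.0131
grip_force: 0.0
```

```bash
python3 nh.py
```

```text
t 8.03 tcp [0.4693 0.0486 0.1602] xang 124.4 zax [-0. -0. -1.] q [-0.04  0.2   1.86 -0.    1.08 -0.64] F [ 0.1  0.3 -0.4] M [-0.    0.02 -0.05] w 13.1 gf 0.0 tip 0.022
[('wrist', 2439, np.float64(132.9), 'orig', np.float64(87.9)), ('scene', 67, np.float64(133.0), 'orig', np.float64(88.0))]
```

play_rows(rows=[[[0,0,0],[0,0,-5]],[[0,0,0],[0,0,-10]],[[0,0,0],[0,0,-15]],[[0,0,0],[0,0,-15]],[[0,0,0],[0,0,-15]]])

```text
time_s: 8.55
tcp_pos: [0.4694, 0.0487, 0.1604]
orientation: [[-0.759, 0.651, 0.0], [0.651, 0.759, -0.0], [-0.0, -0.0, -1.0]]
wrist_force: [0.0, 0.3, 0.9]
grip_width: 0.0132
grip_force: 0.0
```

```bash
python3 nh.py
```

```text
t 8.55 tcp [0.4694 0.0487 0.1604] xang 139.4 zax [ 0. -0. -1.] q [-0.04  0.2   1.86 -0.    1.08 -0.91] F [0.  0.3 0.9] M [-0.03 -0.04  0.  ] w 13.2 gf 0.0 tip 0.022
[('wrist', 1524, np.float64(132.5), 'orig', np.float64(87.5)), ('scene', 37, np.float64(133.2), 'orig', np.float64(88.2))]
```

play_rows(rows=[[[0,0,0],[0,0,-5]],[[0,0,0],[0,0,-10]],[[0,0,0],[0,0,-15]],[[0,0,0],[0,0,-15]],[[0,0,0],[0,0,-15]]])

```text
time_s: 9.07
tcp_pos: [0.4693, 0.0487, 0.1604]
orientation: [[-0.901, 0.433, 0.0], [0.433, 0.901, -0.0], [-0.0, -0.0, -1.0]]
wrist_force: [-0.3, -0.4, 1.0]
grip_width: 0.0133
grip_force: 0.0
```

```bash
python3 nh.py
```

```text
t 9.07 tcp [0.4693 0.0487 0.1604] xang 154.3 zax [ 0. -0. -1.] q [-0.04  0.2   1.86 -0.    1.08 -1.17] F [-0.3 -0.4  1. ] M [-0.01 -0.   -0.03] w 13.3 gf 0.0 tip 0.022
[('wrist', 2342, np.float64(126.7), 'orig', np.float64(81.7)), ('scene', 93, np.float64(127.1), 'orig', np.float64(82.1))]
```

play_rows(rows=[[[0,0,0.1],[0,0,0]],[[0,0,0.2],[0,0,5]],[[0,0,0.2],[0,0,11]],[[0,0,0.2],[0,0,17]],[[0,0,0.2],[0,0,23]],[[0,0,0.2],[0,0,29]],[[0,0,0.2],[0,0,35]],[[0,0,0.2],[0,0,40]],[[0,0,0.2],[0,0,40]]])

```text
time_s: 9.92
tcp_pos: [0.4692, 0.0486, 0.1552]
orientation: [[-0.413, 0.911, -0.0], [0.911, 0.413, -0.0], [0.0, -0.0, -1.0]]
wrist_force: [0.1, -0.9, 0.3]
grip_width: 0.0129
grip_force: 0.0
```

```bash
python3 nh.py
```

```text
t 9.92 tcp [0.4692 0.0486 0.1552] xang 114.4 zax [-0. -0. -1.] q [-0.04  0.2   1.87 -0.    1.07 -0.47] F [ 0.1 -0.9  0.3] M [ 0.02  0.03 -0.04] w 12.9 gf 0.0 tip 0.022
[('wrist', 2259, np.float64(125.9), 'orig', np.float64(80.9)), ('scene', 72, np.float64(126.2), 'orig', np.float64(81.2))]
```

play_rows(rows=[[[0,0,0.02],[0,0,6]],[[0,0,0.04],[0,0,12]],[[0,0,0.06],[0,0,18]],[[0,0,0.08],[0,0,24]],[[0,0,0.08],[0,0,30]],[[0,0,0.08],[0,0,36]],[[0,0,0.08],[0,0,42]],[[0,0,0.08],[0,0,48]],[[0,0,0.08],[0,0,54]],[[0,0,0.08],[0,0,60]]])

```text
time_s: 10.85
tcp_pos: [0.4693, 0.0487, 0.1533]
orientation: [[0.583, 0.812, -0.0], [0.812, -0.583, -0.0], [-0.0, 0.0, -1.0]]
wrist_force: [0.2, -0.9, 0.3]
grip_width: 0.013
grip_force: 0.2
```

```bash
python3 nh.py
```

```text
t 10.85 tcp [0.4693 0.0487 0.1533] xang 54.3 zax [-0. -0. -1.] q [-0.04  0.2   1.87 -0.    1.06  0.58] F [ 0.2 -0.9  0.3] M [-0.02 -0.05  0.04] w 13.0 gf 0.2 tip 0.022
[('wrist', 2103, np.float64(123.7), 'orig', np.float64(78.7)), ('scene', 69, np.float64(123.8), 'orig', np.float64(78.8))]
```

play_rows(rows=[[[0,0,0.02],[0,0,6]],[[0,0,0.04],[0,0,12]],[[0,0,0.06],[0,0,18]],[[0,0,0.08],[0,0,24]],[[0,0,0.08],[0,0,30]],[[0,0,0.08],[0,0,36]],[[0,0,0.08],[0,0,42]],[[0,0,0.08],[0,0,48]],[[0,0,0.08],[0,0,50]],[[0,0,0.08],[0,0,50]]])

```text
time_s: 11.78
tcp_pos: [0.4693, 0.0486, 0.1513]
orientation: [[0.997, 0.082, -0.0], [0.082, -0.997, -0.0], [-0.0, 0.0, -1.0]]
wrist_force: [0.1, -0.4, 0.6]
grip_width: 0.013
grip_force: 0.0
```

```bash
python3 nh.py
```

```text
t 11.78 tcp [0.4693 0.0486 0.1513] xang 4.7 zax [-0. -0. -1.] q [-0.04  0.21  1.88 -0.    1.06  1.44] F [ 0.1 -0.4  0.6] M [0.01 0.01 0.01] w 13.0 gf 0.0 tip 0.022
[('wrist', 1982, np.float64(121.8), 'orig', np.float64(76.8)), ('scene', 70, np.float64(122.2), 'orig', np.float64(77.2))]
```

play_rows(rows=[[[0,0,0.02],[0,0,5]],[[0,0,0.04],[0,0,10]],[[0,0,0.06],[0,0,15]],[[0,0,0.06],[0,0,20]],[[0,0,0.06],[0,0,25]],[[0,0,0.06],[0,0,25]]])

```text
time_s: 12.38
tcp_pos: [0.4693, 0.0487, 0.1499]
orientation: [[0.937, -0.349, -0.0], [-0.349, -0.937, -0.0], [0.0, 0.0, -1.0]]
wrist_force: [-0.7, 0.3, -0.0]
grip_width: 0.0133
grip_force: 0.0
```

```bash
python3 nh.py
```

```text
t 12.38 tcp [0.4693 0.0487 0.1499] xang -20.4 zax [-0. -0. -1.] q [-0.04  0.21  1.88 -0.    1.05  1.88] F [-0.7  0.3 -0. ] M [-0.06 -0.01 -0.03] w 13.3 gf 0.0 tip 0.022
[('wrist', 1902, np.float64(120.9), 'orig', np.float64(75.9)), ('scene', 66, np.float64(120.7), 'orig', np.float64(75.7))]
```

play_rows(rows=[[[0,0,-0.6],[0,0,0]],[[0,0,-1.2],[0,0,0]],[[0,0,-1.6],[0,0,-7]],[[0,0,-1.6],[0,0,-14]],[[0,0,-1.6],[0,0,-21]],[[0,0,-1.6],[0,0,-28]],[[0,0,-1.6],[0,0,-35]],[[0,0,-1.6],[0,0,-42]],[[0,0,-1.6],[0,0,-49]],[[0,0,-1.6],[0,0,-56]]], grip=20)

```text
time_s: 13.32
tcp_pos: [0.4693, 0.0487, 0.1898]
orientation: [[0.808, 0.589, -0.0], [0.589, -0.808, -0.0], [-0.0, 0.0, -1.0]]
wrist_force: [-0.0, 0.1, 0.1]
grip_width: 0.0203
grip_force: 0.0
```

play_rows(rows=[[[0,0,0],[0,0,-7]],[[0,0,0],[0,0,-14]],[[0,0,0],[0,0,-21]],[[0,0,0],[0,0,-28]],[[0,0,0],[0,0,-35]],[[0,0,0],[0,0,-42]],[[0,0,0],[0,0,-49]],[[0,0,0],[0,0,-56]],[[0,0,0],[0,0,-63]],[[0,0,0],[0,0,-70]]])

```text
time_s: 14.15
tcp_pos: [0.4693, 0.0487, 0.1898]
orientation: [[-0.277, 0.961, -0.0], [0.961, 0.277, -0.0], [-0.0, -0.0, -1.0]]
wrist_force: [-0.4, 0.0, -0.4]
grip_width: 0.02
grip_force: 0.0
```

play_rows(rows=[[[0,0,0],[0,0,-7]],[[0,0,0],[0,0,-14]],[[0,0,0],[0,0,-21]],[[0,0,0],[0,0,-28]],[[0,0,0],[0,0,-35]],[[0,0,0],[0,0,-42]],[[0,0,0],[0,0,-49]],[[0,0,0],[0,0,-56]],[[0,0,0],[0,0,-60]],[[0,0,0],[0,0,-60]]])

```text
time_s: 14.98
tcp_pos: [0.4693, 0.0487, 0.1899]
orientation: [[-0.969, 0.246, -0.0], [0.246, 0.969, -0.0], [0.0, -0.0, -1.0]]
wrist_force: [0.8, -0.1, 0.1]
grip_width: 0.0193
grip_force: 0.0
```

Run:
```python
from nh import *
nh()
s=optics.snapshot("wrist")
f=rel((.4685,.0495),.03,.130,.15,s)
print(len(f),cv2.minAreaRect(f[:,:2].astype(np.float32)*1000),np.percentile(f[:,2],[5,50,95]))
```

```text
t 14.98 tcp [0.4693 0.0487 0.1899] xang 165.7 zax [-0. -0. -1.] q [-0.04  0.17  1.82 -0.    1.16 -1.37] F [ 0.8 -0.1  0.1] M [ 0.03  0.01 -0.  ] w 19.3 gf 0.0 tip 0.022
[('wrist', 2912, np.float64(120.8), 'orig', np.float64(75.8)), ('scene', 93, np.float64(120.9), 'orig', np.float64(75.9))]
1915 ((469.2969970703125, 48.44401168823242), (8.974842071533203, 43.29631805419922), 79.25068664550781) [0.13837897 0.14226227 0.14358119]
```

play_rows(rows=[[[0,0,0],[0,0,-3.5]],[[0,0,0.8],[0,0,-3.5]],[[0,0,1.4],[0,0,-3.5]],[[0,0,1.65],[0,0,-3.5]],[[0,0,1.65],[0,0,-3.5]]])

```text
time_s: 15.55
tcp_pos: [0.4682, 0.0487, 0.1473]
orientation: [[-0.982, 0.191, -0.003], [0.191, 0.982, 0.0], [0.003, -0.001, -1.0]]
wrist_force: [0.1, -0.7, 0.0]
grip_width: 0.02
grip_force: 0.0
```

play_rows(rows=[[[0,0,0],[0,0,0]],[[0,0,0],[0,0,0]],[[0,0,0],[0,0,0]],[[0,0,0],[0,0,0]]], grip=0, newtons=20)

```text
time_s: 15.88
tcp_pos: [0.4698, 0.0486, 0.1492]
orientation: [[-0.982, 0.19, 0.001], [0.19, 0.982, -0.0], [-0.001, 0.0, -1.0]]
wrist_force: [-0.3, -1.1, -1.6]
grip_width: 0.0083
grip_force: 24.9
```

```bash
python3 nh.py
```

```text
t 15.88 tcp [0.4698 0.0486 0.1492] xang 169.0 zax [ 0.001 -0.    -1.   ] q [-0.04  0.21  1.88 -0.    1.05 -1.42] F [-0.3 -1.1 -1.6] M [ 0.04 -0.   -0.01] w 8.3 gf 24.9 tip 0.022
[('wrist', 2374, np.float64(121.2), 'orig', np.float64(76.2)), ('scene', 90, np.float64(121.2), 'orig', np.float64(76.2))]
```

play_rows(rows=[[[0,0,0],[0,0,3]],[[0,0,0],[0,0,6]],[[0,0,0],[0,0,9]],[[0,0,0],[0,0,12]],[[0,0,0],[0,0,12]]])

```text
time_s: 16.4
tcp_pos: [0.4694, 0.0487, 0.1488]
orientation: [[-0.92, 0.391, 0.0], [0.391, 0.92, -0.0], [-0.0, 0.0, -1.0]]
wrist_force: [-0.3, 1.2, -1.1]
grip_width: 0.0085
grip_force: 24.9
```

```bash
python3 nh.py
```

```text
t 16.4 tcp [0.4694 0.0487 0.1488] xang 157.0 zax [ 0. -0. -1.] q [-0.04  0.21  1.88 -0.    1.05 -1.21] F [-0.3  1.2 -1.1] M [-0.05  0.07  0.01] w 8.5 gf 24.9 tip 0.022
[('wrist', 2371, np.float64(120.8), 'orig', np.float64(75.8)), ('scene', 86, np.float64(120.9), 'orig', np.float64(75.9))]
```

play_rows(rows=[[[0,0,0],[0,0,3]],[[0,0,0],[0,0,6]],[[0,0,0],[0,0,9]],[[0,0,0],[0,0,10]],[[0,0,0],[0,0,10]]])

```text
time_s: 16.92
tcp_pos: [0.4694, 0.0487, 0.1488]
orientation: [[-0.839, 0.543, 0.0], [0.543, 0.839, -0.0], [-0.0, 0.0, -1.0]]
wrist_force: [-0.9, 0.2, 0.6]
grip_width: 0.0084
grip_force: 25.0
```

```bash
python3 -c "
from h import *
st()"
```

```text
t 16.92 tcp [0.4694 0.0487 0.1488] xang 147.1 zax [ 0. -0. -1.] q [-0.04  0.21  1.88 -0.    1.05 -1.04] F [-0.9  0.2  0.6] M [0.01 0.   0.01] w 8.4 gf 25.0 tip 0.022
```

Now finer steps.

play_rows(rows=[[[0,0,0],[0,0,2]],[[0,0,0],[0,0,4]],[[0,0,0],[0,0,6]],[[0,0,0],[0,0,6]],[[0,0,0],[0,0,6]]])

```text
time_s: 17.33
tcp_pos: [0.4695, 0.0486, 0.1488]
orientation: [[-0.779, 0.628, 0.0], [0.628, 0.779, -0.0], [-0.0, 0.0, -1.0]]
wrist_force: [-0.6, 0.5, 1.9]
grip_width: 0.0083
grip_force: 25.1
```

```bash
python3 -c "
from h import *
st()"
```

```text
t 17.33 tcp [0.4695 0.0486 0.1488] xang 141.1 zax [ 0. -0. -1.] q [-0.04  0.21  1.88 -0.    1.05 -0.94] F [-0.6  0.5  1.9] M [-0.    0.03 -0.02] w 8.3 gf 25.1 tip 0.022
```

play_rows(rows=[[[0,0,0],[0,0,2]],[[0,0,0],[0,0,4]],[[0,0,0],[0,0,6]],[[0,0,0],[0,0,6]],[[0,0,0],[0,0,6]]])

```text
time_s: 17.75
tcp_pos: [0.4699, 0.0488, 0.1488]
orientation: [[-0.708, 0.706, 0.001], [0.706, 0.708, 0.0], [-0.001, 0.001, -1.0]]
wrist_force: [1.1, 0.4, 0.6]
grip_width: 0.0084
grip_force: 25.0
```

```bash
python3 -c "
from nh import *
nh()"
```

```text
t 17.75 tcp [0.4699 0.0488 0.1488] xang 135.1 zax [ 0.001  0.    -1.   ] q [-0.04  0.21  1.88  0.    1.05 -0.83] F [1.1 0.4 0.6] M [ 0.25 -0.17 -0.04] w 8.4 gf 25.0 tip 0.022
[('wrist', 2338, np.float64(120.7), 'orig', np.float64(75.7)), ('scene', 92, np.float64(121.1), 'orig', np.float64(76.1))]
```

play_rows(rows=[[[0,0,0],[0,0,1.5]],[[0,0,0],[0,0,3]],[[0,0,0],[0,0,3]],[[0,0,0],[0,0,3]]])

```text
time_s: 18.18
tcp_pos: [0.4699, 0.0488, 0.1488]
orientation: [[-0.67, 0.742, 0.001], [0.742, 0.67, 0.0], [-0.001, 0.001, -1.0]]
wrist_force: [1.9, 1.6, -0.8]
grip_width: 0.0083
grip_force: 25.0
```

```bash
python3 -c "
from h import *
st()"
```

```text
t 18.18 tcp [0.4699 0.0488 0.1488] xang 132.1 zax [ 0.001  0.    -1.   ] q [-0.04  0.21  1.88  0.    1.05 -0.78] F [ 1.9  1.6 -0.8] M [ 0.26 -0.33  0.13] w 8.3 gf 25.0 tip 0.022
```

play_rows(rows=[[[0,0,0],[0,0,1]],[[0,0,0],[0,0,2]],[[0,0,0],[0,0,2]],[[0,0,0],[0,0,2]]])

```text
time_s: 18.52
tcp_pos: [0.4698, 0.0487, 0.1488]
orientation: [[-0.643, 0.766, 0.001], [0.766, 0.643, 0.0], [-0.001, 0.001, -1.0]]
wrist_force: [2.6, 2.2, -0.2]
grip_width: 0.0088
grip_force: 25.1
```

```bash
python3 -c "
from h import *
st()"
```

```text
t 18.52 tcp [0.4698 0.0487 0.1488] xang 130.0 zax [ 0.001  0.    -1.   ] q [-0.04  0.21  1.88  0.    1.05 -0.74] F [ 2.6  2.2 -0.2] M [ 0.33 -0.47  0.19] w 8.8 gf 25.1 tip 0.022
```

play_rows(rows=[[[0,0,0],[0,0,0]],[[0,0,0],[0,0,0]],[[0,0,0],[0,0,0]]], grip=13)

```text
time_s: 18.77
tcp_pos: [0.4683, 0.0484, 0.1483]
orientation: [[-0.643, 0.766, -0.002], [0.766, 0.643, -0.001], [0.001, -0.002, -1.0]]
wrist_force: [-0.3, -0.6, 0.1]
grip_width: 0.0125
grip_force: 0.0
```

```bash
python3 -c "
from nh import *
nh()
s=optics.snapshot('wrist')
f=rel((.4685,.0495),.03,.130,.15,s)
print(len(f),cv2.minAreaRect(f[:,:2].astype(np.float32)*1000),np.percentile(f[:,2],[5,50,95]))
"
```

```text
t 18.77 tcp [0.4683 0.0484 0.1483] xang 130.0 zax [-0.002 -0.001 -1.   ] q [-0.04  0.21  1.88 -0.    1.05 -0.74] F [-0.3 -0.6  0.1] M [ 0.01 -0.01 -0.04] w 12.5 gf 0.0 tip 0.022
[('wrist', 2233, np.float64(120.7), 'orig', np.float64(75.7)), ('scene', 69, np.float64(121.4), 'orig', np.float64(76.4))]
5191 ((470.5281982421875, 50.663326263427734), (34.54245376586914, 38.08928680419922), 77.6545181274414) [0.13304089 0.14210729 0.14802828]
```

play_rows(rows=[[[0,0,0],[0,0,0]],[[0,0,0],[0,0,0]],[[0,0,0],[0,0,0]],[[0,0,0],[0,0,0]]], grip=0, newtons=25)

```text
time_s: 19.25
tcp_pos: [0.4695, 0.049, 0.1486]
orientation: [[-0.643, 0.766, 0.0], [0.766, 0.643, 0.001], [0.0, 0.001, -1.0]]
wrist_force: [1.1, 1.9, -1.7]
grip_width: 0.0087
grip_force: 27.8
```

```bash
python3 -c "
from h import *
st()"
```

```text
t 19.25 tcp [0.4695 0.049  0.1486] xang 130.0 zax [ 0.     0.001 -1.   ] q [-0.04  0.21  1.88  0.    1.05 -0.74] F [ 1.1  1.9 -1.7] M [ 0.33 -0.21  0.12] w 8.7 gf 27.8 tip 0.022
```

play_rows(rows=[[[0,0.04,0],[0,0,0]],[[0,0.05,0],[0,0,1]],[[0,0.05,0],[0,0,2.5]],[[0,0.05,0],[0,0,2.5]],[[0,0.05,0],[0,0,2.5]]])

```text
time_s: 19.67
tcp_pos: [0.4698, 0.0492, 0.1486]
orientation: [[-0.61, 0.793, -0.001], [0.793, 0.61, -0.001], [0.0, -0.001, -1.0]]
wrist_force: [-1.3, 0.4, 0.6]
grip_width: 0.0082
grip_force: 28.8
```

```bash
python3 -c "
from h import *
st()"
```

```text
t 19.67 tcp [0.4698 0.0492 0.1486] xang 127.6 zax [-0.001 -0.001 -1.   ] q [-0.04  0.21  1.88 -0.    1.05 -0.7 ] F [-1.3  0.4  0.6] M [0.   0.18 0.33] w 8.2 gf 28.8 tip 0.022
```

play_rows(rows=[[[0,0,0],[0,0,0]],[[0,0,0],[0,0,0]],[[0,0,0],[0,0,0]],[[0,0,-0.6],[0,0,0]],[[0,0,-1.5],[0,0,0]],[[0,0,-2.2],[0,0,0]],[[0,0,-2.2],[0,0,0]],[[0,0,-2.2],[0,0,0]]], grip=20)

```text
time_s: 20.33
tcp_pos: [0.471, 0.0494, 0.2043]
orientation: [[-0.609, 0.793, 0.003], [0.793, 0.609, -0.0], [-0.002, 0.002, -1.0]]
wrist_force: [0.4, -0.1, -0.4]
grip_width: 0.0201
grip_force: 0.0
```

```bash
python3 -c "
from nh import *
nh()
s=optics.snapshot('wrist')
f=rel((.4685,.0495),.03,.135,.15,s)
print(len(f),cv2.minAreaRect(f[:,:2].astype(np.float32)*1000),np.percentile(f[:,2],[5,50,95]))
cv2.imwrite('pics/w9.png',s['img'][...,::-1])
for n in ('wrist','scene'):
    s=optics.snapshot(n);p=rel((.468,.0495),.065,.07,.082,s);p=p[np.hypot(p[:,0]-.468,p[:,1]-.0495)>.032]
    A=np.c_[p[:,:2]-[.468,.0495],np.ones(len(p))];print(n,'tray plane',len(p),np.linalg.lstsq(A,p[:,2],rcond=None)[0].round(4))
"
```

```text
t 20.33 tcp [0.471  0.0494 0.2043] xang 127.5 zax [ 0.003 -0.    -1.   ] q [-0.04  0.16  1.79 -0.    1.19 -0.7 ] F [ 0.4 -0.1 -0.4] M [ 0.05 -0.06  0.02] w 20.1 gf 0.0 tip 0.022
[('wrist', 2566, np.float64(120.7), 'orig', np.float64(75.7)), ('scene', 137, np.float64(121.3), 'orig', np.float64(76.3))]
1652 ((470.1739501953125, 48.80511474609375), (8.982820510864258, 43.90192413330078), 37.954620361328125) [0.13960449 0.14220688 0.14346932]
wrist tray plane 21467 [-0.0008  0.0018  0.0758]
scene tray plane 3822 [-0.0002 -0.0003  0.0761]
```

View pics/w9.png

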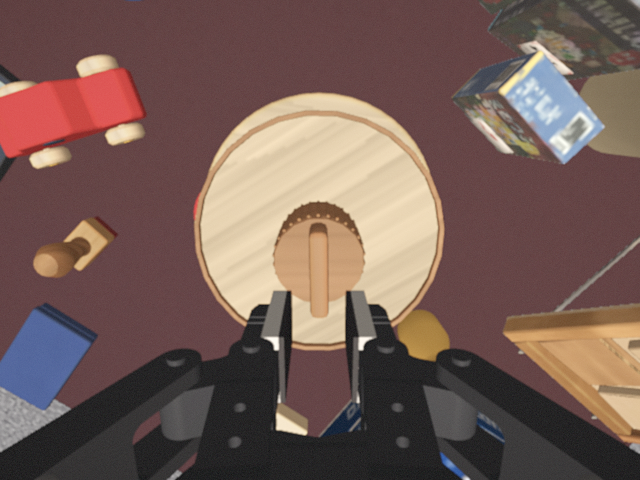

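```bash
python3 -c "
from h import *
print(robot.close_job())"
```

```text
the job is handed in; nothing more can be done
None
```

The nut is screwed home on the tray, with its underside measured at about 76 mm above the stand's base. It was tightened to about 0.33 N m, had not backed off after I let go, and the job was handed in at about 20 s; I did not measure its press on the tray directly, and no verdict came back.

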